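# Fold open the amber sample cupboard

### The arm

A 6-joint arm with a two-finger parallel gripper is mounted at the origin on the work surface. World frame = base frame: x ahead of the robot, y to its left, z up, the work surface at z = 0. Lengths are in m, angles in rad, forces in N, time in s.
With the tool pointing down it reaches from about 0.325 to 0.775 m from the base axis. Payload 9.3 kg.
Tool frame: the origin (TCP) lies on the mounting face of the last link; the fingertips stand 173 mm ahead of it and the grasp point (between the pads) lies 155 mm ahead of it; z points along the fingers, y is the direction in which the jaws open and shut (so a half turn about z gives the same grasp; the last joint's range is limited). The gripper opens to 85 mm and grips with 20 to 120 N. Pads are 22 mm wide; open, the fingers measure 114 mm over their backs; the gripper's body (76 mm by 85 mm) begins 54 mm behind the grasp point. The pads swing forward as they close: fully open they stand 13 mm farther back than shut.
Start: joints at [-1.254, 0.259, 0.021, 1.334, 0, 1.418], TCP at [0.249, -0.49, 0.405] pointing down, gripper open.
Joint ranges: [-3.04, 3.04], [-0.91, 1.82], [-1.04, 1.36], [-1.92, 1.95], [-1.52, 1.45], [-3.14, 3.14]. Speed limits (rad/s): [2.22, 2.22, 2.79, 3.14, 3.14, 3.14].

### API

Orientations are given as a 3x3 rotation matrix whose columns are the frame's x, y, z axes.
In Python, from rig import r, get_image, camera_params, job gives the robot as it stands.
- The arm moves only by the tool step_arm, never from a script. Its argument "commands" is a list of rows, each a list of 3 entries, a list of its own where there are three numbers: the turn, a rotation vector about the tool's x, y, z normalised to -1 to 1, where 1 is pi rad, then the shift along the tool's x, y, z normalised to -1 to 1, where 1 is 0.5 m, then the gripper's target within -1 to 1 (fully open at 1, half-way at 0, shut at -1). In form: [[[wx, wy, wz], [tx, ty, tz], gripper], ...]. A call has 1 to 20 rows; each row is the pose to reach, as a shift and turn from the pose commanded when the call began, along the tool's axes at that moment, turning the shorter way round; what a row does not reach only later rows make up. A row lasts 1/8 s, in which the tool goes at most 62.5 mm and 10.7 degrees, less where a joint would pass 70% of its speed; a pose out of reach is approached as far as the arm can. A call with a number of a shift or a turn outside -1 to 1 is refused whole. A call with a gripper value outside its range is refused whole. The fingers move at their own pace and stop on an object; "grip_force" is the grip in N (left out, the last holds). Time passes only in rows, so rows that repeat a pose let the fingers close. It gives the time, the measured TCP pose, the force and the opening at its end, in the units of the state.
- r.get_state(): the state, without advancing time (a new reading comes with each control period).
- get_image(name): name is "scene" or "side" or "wrist"; returns the picture (420x560x3 uint8, red, green, blue); there is no depth.
- camera_params(name): a dict with "K" (3x3 intrinsics, pixels), "D" ([k1, k2, p1, p2, k3] as OpenCV has them; the pictures are not rectified), "R" (3x3) and "t" (3): a world point X has camera coordinates R X + t. Camera axes: x right, y down, z forward; pixel columns grow to the right and rows downward; lengths in m; the calibration is good to about 2 mm. A picture is of the moment at which its call begins: read the wrist's pose just before it. camera_params takes no time and is no camera call; for the wrist camera it gives the pose at the moment of the call.
- job.finish_job(): hands the job in, once; it reports no verdict.
The state is a dict: "t": time; "joint_positions": joint angles; "qvel": joint speeds; "joint_torque": joint torques, N m; "tcp_pos": TCP position; "eef_rot": TCP orientation; "force": force on the tool from outside, world axes, zero at the start; "torque": the same for the moment, N m; "gripper_width": opening from 0.0 (shut) to 1.0 (fully open).
Only numpy, scipy, OpenCV 4.12 (cv2) and the standard library are available. Lean on these libraries where they do the work, as an engineer would, in place of code of your own. Each camera call takes 0.05 s, during which the arm holds its last target.

### The job

Take the upright bar handle of the sample cupboard with the amber door and pull its bifold door fully open, so that both panels fold together along the track at the cupboard's left side, then let go of it. Leave the door of the green cupboard as it stands.

Things in the scene. Friction and masses are not known exactly. Their poses are not given: they have to be found in the camera images.
- amber_door (a joint): Fold angle q (rad) of the amber bifold door: 0 shut, 1.40 end stop; starts a little ajar (under 0.3). Two panels 130 wide, 12 thick: one hangs on the left jamb; the lead panel is hinged to it, its far edge runs in the front track. The fold comes out to the robot; the lead panel turns +q (anticlockwise from above), the first -q. Stays where left, no latch, 1-6 N at the handle.
- amber_handle: Upright steel bar, 12 in diameter, on the amber lead panel, 30 from the fold, axis 35 off the panel's front; pinch or hook it from above. Origin on its axis, 230 above the table; bar from 92 below to 20 above it, two 8 mm stubs to the panel, upper one 45 below it. z up, x towards the panel, square to it; turns with the panel. Cupboard top 255 high, overhangs the shut panels by 1.
- amber_jamb (a point): Fixed, at table height under the first panel's hinge axis: back faces of the panels, left end seen from the robot. x front to back, y along the front to the left. Handle in this frame, mm: (-100 sin q - 47 cos q, -160 cos q - 47 sin q). Amber cupboard: amber top and door, dark wood, clear sides and back, 280 wide, 130 deep, 255 high, fixed, facing the robot within 0.2 rad.
- green_handle: The same bar handle on the other cupboard, alike but with a green top and door, beside the amber one (either may be on the left). Its door, also a little ajar, is to be left alone. Origin (230 mm above the table) and axes as for the amber handle.

How it is judged:
By the outcome, as a careful person would: the job done as asked, in the order asked, and still so for the second after the job is handed in, with the robot touching nothing.
It also fails if it takes over 32 s, if anything falls off the work surface, if the arm or the gripper's body presses on something with over 40 N, if the wrist force passes 120 N, or if a joint passes its speed limit or range.

## Working session

There is one attempt and no reset: what is moved stays moved. The work goes in short steps, Python scripts to look and compute and a tool call to move; the robot and the scene stay as the last step left them, time stands still between calls to the robot, and variables do not carry over. Pictures are saved under pics/ and viewed, and the job is handed in when it is done.

Besides the shell and the picture viewer there is one more tool, called after "Call:" as a command line: name --argument value ..., lists and objects as JSON in quotes. step_arm: Moves the arm, as the interface text tells. Its arguments: {"type":"object","properties":{"commands":{"type":"array"},"grip_force":{"type":"number"}},"required":["commands"]}

```bash
mkdir -p pics; ls; python3 - <<'E'
from rig import r,get_image,camera_params
import cv2,numpy as np
s=r.get_state();print(s['t'],s['tcp_pos'],s['eef_rot'],s['gripper_width'])
for n in ['scene','side','wrist']:
    p=camera_params(n);print(n,{k:np.round(v,3).tolist() for k,v in p.items()})
    cv2.imwrite(f'pics/{n}0.png',get_image(n)[...,::-1])
E
```

```text
pics
0.0 [ 0.24898152 -0.49034941  0.40406032] [[ 8.91652248e-01  4.52720759e-01 -4.27875333e-04]
 [ 4.52720915e-01 -8.91651326e-01  1.29891917e-03]
 [ 2.06532065e-04 -1.35189231e-03 -9.99999065e-01]] 0.9997191165469391
scene {'K': [[465.227, 0.0, 276.448], [0.0, 465.227, 214.557], [0.0, 0.0, 1.0]], 'D': [-0.136, 0.0, 0.0, 0.0, 0.0], 'R': [[-0.753, 0.658, -0.014], [0.561, 0.631, -0.535], [-0.343, -0.411, -0.845]], 't': [0.425, -0.269, 1.464]}
side {'K': [[385.332, 0.0, 285.152], [0.0, 385.332, 209.385], [0.0, 0.0, 1.0]], 'D': [-0.07, 0.0, 0.0, 0.0, 0.0], 'R': [[-0.984, -0.176, -0.005], [-0.095, 0.556, -0.826], [0.148, -0.812, -0.564]], 't': [0.591, 0.162, 0.779]}
wrist {'K': [[354.186, 0.0, 272.012], [0.0, 354.186, 208.574], [0.0, 0.0, 1.0]], 'D': [0.024, 0.0, 0.0, 0.0, 0.0], 'R': [[0.453, -0.892, -0.0], [-0.844, -0.428, 0.322], [-0.288, -0.146, -0.947]], 't': [-0.55, -0.042, 0.38]}
```

View pics/scene0.png

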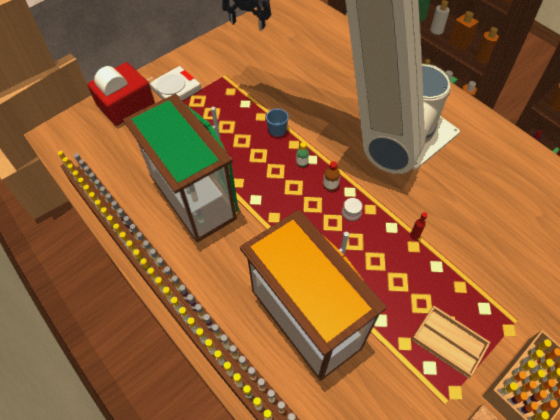

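View pics/side0.png

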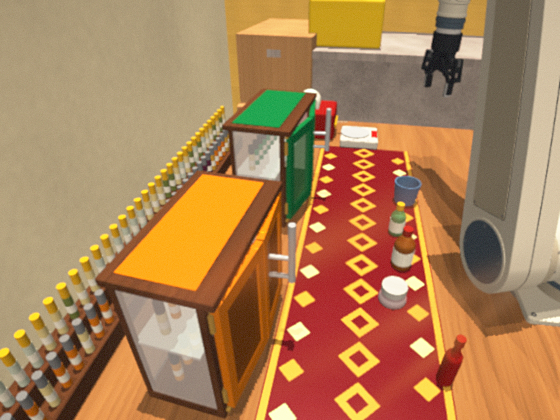

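View pics/wrist0.png

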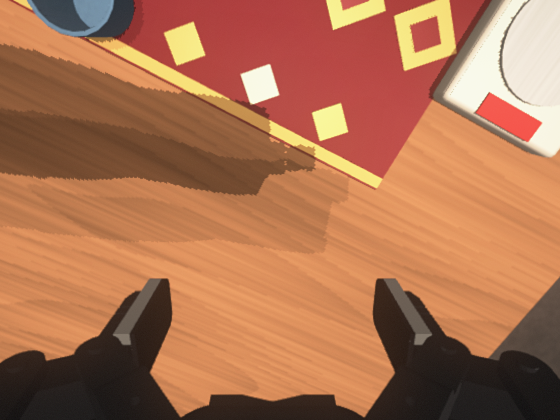

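```bash
python3 - <<'E'
import cv2
a=cv2.imread('pics/scene0.png')[200:390,230:400];cv2.imwrite('pics/c1.png',cv2.resize(a,None,fx=3.15,fy=3.15,interpolation=cv2.INTER_CUBIC))
a=cv2.imread('pics/side0.png')[160:410,110:330];cv2.imwrite('pics/c2.png',cv2.resize(a,None,fx=2.4,fy=2.4,interpolation=cv2.INTER_CUBIC))
E
```

```text
(no output)
```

View pics/c1.png

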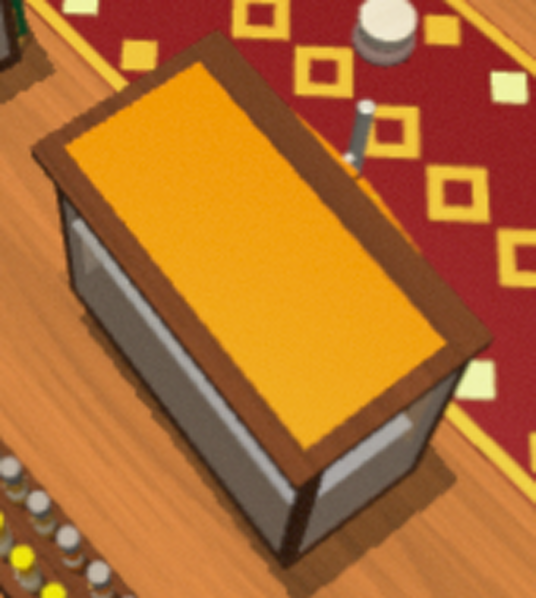

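View pics/c2.png

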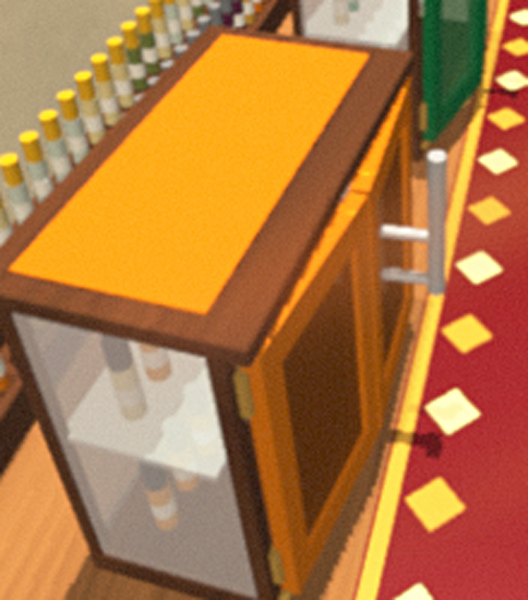

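```bash
cat > fit.py <<'E'
from rig import camera_params
import cv2,numpy as np
from scipy.optimize import least_squares
P={n:camera_params(n) for n in ['scene','side']}
def proj(n,X):
    p=P[n];return cv2.projectPoints(np.array(X,float).reshape(-1,3),cv2.Rodrigues(np.array(p['R']))[0],np.array(p['t']),np.array(p['K']),np.array(p['D']))[0][:,0]
c1=lambda x,y:(x/3.15+230-.34,y/3.15+200-.34)
c2=lambda x,y:(x/2.4+110-.3,y/2.4+160-.3)
obs=[('scene','h',c1(366,107)),('side','h',c2(437,155)),('side','hb',c2(436,293)),
('scene','FL',c1(491,338)),('scene','FR',c1(217,32)),('scene','BL',c1(303,489)),('scene','BR',c1(33,150)),('side','FR',c2(412,52)),('side','FL',c2(245,358)),('side','BR',c2(220,32))]
def pts(v):
    jx,jy,a,q,d,w=v
    hx,hy=-.1*np.sin(q)-.047*np.cos(q),-.16*np.cos(q)-.047*np.sin(q)
    L={'h':(hx,hy,.25),'hb':(hx,hy,.138),'FL':(-.013,.01,.255),'FR':(-.013,.01-w,.255),'BL':(-.013+d,.01,.255),'BR':(-.013+d,.01-w,.255)}
    c,s=np.cos(a),np.sin(a)
    return {k:(jx+c*x-s*y,jy+s*x+c*y,z) for k,(x,y,z) in L.items()}
def f(v):
    p=pts(v);return np.concatenate([proj(n,p[k])[0]-o for n,k,o in obs]+[[ (v[5]-.28)*2000]])
if __name__=='__main__':
    s=least_squares(f,[.6,.1,0,.15,.14,.28],x_scale=.1)
    print(s.x.round(4));print(s.fun.round(1));p=pts(s.x);print({k:np.round(v,3) for k,v in p.items()})
    o={o[:2]:o[2] for o in obs}
    from scipy.optimize import least_squares as l
    t=l(lambda X:np.concatenate([proj('scene',X)[0]-o['scene','h'],proj('side',X)[0]-o['side','h']]),p['h']);print(t.x,t.fun)
E
python3 fit.py
```

```text
[ 0.6235  0.3711 -0.0903  0.1131  0.1495  0.2799]
[ 0.2  0.4  0.   0.6  0.1 -0.2  1.5  1.   0.1 -0.2  0.7 -0.7  1.  -1.6
  0.1  0.1 -0.3 -1.4 -2.2 -2.4 -0.2]
{'h': array([0.551, 0.213, 0.25 ]), 'hb': array([0.551, 0.213, 0.138]), 'FL': array([0.611, 0.382, 0.255]), 'FR': array([0.586, 0.104, 0.255]), 'BL': array([0.76 , 0.369, 0.255]), 'BR': array([0.735, 0.09 , 0.255])}
[0.55102266 0.2120824  0.25068519] [-0.01891249  0.0961492   0.05114995 -0.04181082]
```

```bash
cat > mv.py <<'E'
from rig import r,camera_params
import numpy as np
from scipy.spatial.transform import Rotation as Ro
s=r.get_state();p=np.array(s['tcp_pos']);R=np.array(s['eef_rot'])
def row(target,xang):
    c,sn=np.cos(xang),np.sin(xang)
    Rt=np.array([[c,sn,0],[sn,-c,0],[0,0,-1.]])
    w=Ro.from_matrix(R.T@Rt).as_rotvec()/np.pi; t=R.T@(np.array(target)-p)/.5
    return w.round(4).tolist(),t.round(4).tolist()
J=np.array([.6235,.3711]);A=-.0903
def handle(q,J=J,A=A):
    l=np.array([-.1*np.sin(q)-.047*np.cos(q),-.16*np.cos(q)-.047*np.sin(q)])
    c,s_=np.cos(A),np.sin(A);return J+np.array([[c,-s_],[s_,c]])@l
E
python3 - <<'E'
from mv import *
R0=R
P=camera_params('wrist');C=-np.array(P['R']).T@P['t'];print('cam in tool',R.T@(C-p))
for q in (.113,.6,1,1.4):print(q,handle(q))
print(row([p[0],p[1],.46],np.arctan2(R[1,0],R[0,0])))
print(row([.551,.2125,.46],np.pi+.023))
E
```

```text
cam in tool [0.08320028 0.0004452  0.03082249]
0.113 [0.55094573 0.21271819]
0.6 [0.51433168 0.2217441 ]
1 [0.50304288 0.25549399]
1.4 [0.5107716  0.30749552]
([-0.0003, -0.0, 0.0], [0.0, -0.0001, -0.1115])
([-0.0, -0.0004, -0.8578], [1.175, -0.9801, -0.1104])
```

```bash
python3 - <<'E'
from mv import *
print(row([.41,-.12,.46],1.75))
E
```

```text
([-0.0002, -0.0002, -0.4075], [0.6225, -0.5148, -0.111])
```

Call:
step_arm --commands '[[[0,0,0],[0,0,-0.11],1],[[0,0,-0.06],[0.09,-0.075,-0.11],1],[[0,0,-0.12],[0.18,-0.15,-0.11],1],[[0,0,-0.175],[0.27,-0.22,-0.11],1],[[0,0,-0.235],[0.36,-0.3,-0.11],1],[[0,0,-0.29],[0.45,-0.37,-0.11],1],[[0,0,-0.35],[0.54,-0.445,-0.11],1],[[0,0,-0.41],[0.622,-0.515,-0.11],1]]'

```text
t: 1.15
tcp_pos: [0.41, -0.1181, 0.4597]
eef_rot: [[-0.19, 0.982, 0.0], [0.982, 0.19, -0.0], [-0.0, 0.0, -1.0]]
force: [0.8, -0.5, 0.7]
gripper_width: 1.003
```

```bash
python3 - <<'E'
from mv import *
print(s['t'],p,row([.551,.2125,.46],np.pi+.023))
E
```

```text
1.15 [ 0.41002777 -0.11809603  0.45969895] ([0.0, 0.0001, -0.4464], [0.5955, 0.4026, -0.0005])
```

Call:
step_arm --commands '[[[0,0,-0.055],[0.07,0.05,0],1],[[0,0,-0.11],[0.15,0.1,0],1],[[0,0,-0.165],[0.22,0.15,0],1],[[0,0,-0.22],[0.3,0.2,0],1],[[0,0,-0.275],[0.37,0.25,0],1],[[0,0,-0.33],[0.45,0.3,0],1],[[0,0,-0.39],[0.52,0.35,0],1],[[0,0,-0.446],[0.595,0.402,0],1],[[0,0,-0.446],[0.595,0.402,0],1],[[0,0,-0.446],[0.595,0.402,0],1]]'

```text
t: 2.4
tcp_pos: [0.5524, 0.2093, 0.4593]
eef_rot: [[-1.0, -0.014, -0.001], [-0.014, 1.0, -0.0], [0.001, -0.0, -1.0]]
force: [-0.0, 0.5, -0.7]
gripper_width: 1.001
```

```bash
python3 - <<'E'
from mv import *
from rig import get_image
import cv2
print(s['t'],p,R.round(3).tolist(),s['joint_positions'])
P=camera_params('wrist')
im=get_image('wrist')[...,::-1].copy()
def pr(X): return cv2.projectPoints(np.array(X,float).reshape(-1,3),cv2.Rodrigues(np.array(P['R']))[0],np.array(P['t']),np.array(P['K']),np.array(P['D']))[0][:,0]
h=handle(.113);print(pr([[*h,.25],[*h,.138]]))
cv2.imwrite('pics/w1.png',im)
E
```

```text
2.4 [0.55244469 0.20930613 0.45927012] [[-1.0, -0.014, -0.001], [-0.014, 1.0, -0.0], [0.001, -0.0, -1.0]] [ 2.20217977e-01  3.23171052e-01  2.50576210e-01  1.49921864e+00
 -2.13983921e-04  2.05794047e-01]
[[279.42760088 244.21523864]
 [276.98511697 189.20454814]]
```

View pics/w1.png

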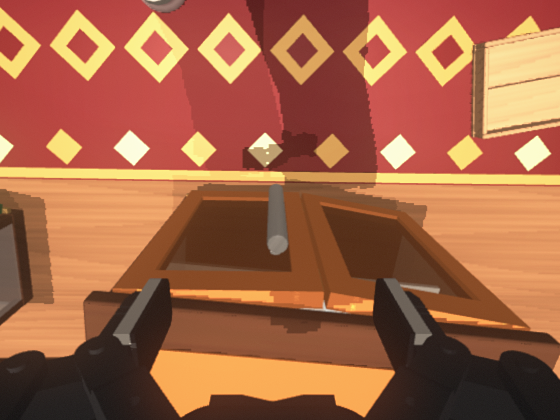

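```bash
python3 - <<'E'
from mv import *
print(row([.551,.2125,.377],np.pi+.023))
E
```

```text
([-0.0001, -0.0002, -0.0029], [0.0024, 0.0074, 0.1652])
```

Call:
step_arm --commands '[[[0,0,0],[0.0025,0.007,0.06],1],[[0,0,0],[0.0025,0.007,0.12],1],[[0,0,0],[0.0025,0.007,0.165],1],[[0,0,0],[0.0025,0.007,0.165],0],[[0,0,0],[0.0025,0.007,0.165],-0.5],[[0,0,0],[0.0025,0.007,0.165],-1],[[0,0,0],[0.0025,0.007,0.165],-1],[[0,0,0],[0.0025,0.007,0.165],-1],[[0,0,0],[0.0025,0.007,0.165],-1],[[0,0,0],[0.0025,0.007,0.165],-1]]' --grip_force 35

```text
t: 3.7
tcp_pos: [0.5514, 0.2124, 0.378]
eef_rot: [[-1.0, -0.015, 0.002], [-0.015, 1.0, -0.001], [-0.002, -0.001, -1.0]]
force: [0.4, -5.3, 3.9]
gripper_width: 0.13
```

```bash
python3 - <<'E'
from mv import *
from rig import get_image
import cv2
print(s['t'],p,s['force'],s['torque'],s['gripper_width'])
cv2.imwrite('pics/w2.png',get_image('wrist')[...,::-1])
E
```

```text
3.7 [0.55137414 0.21236191 0.37802051] [ 0.40354867 -5.30054229  3.87094618] [-0.99247459 -0.01745117  0.03179453] 0.13031441718893094
```

View pics/w2.png

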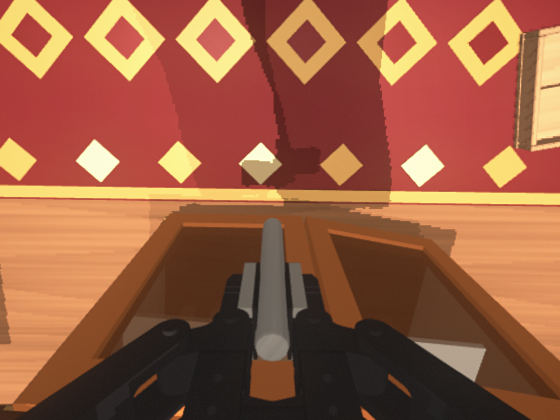

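```bash
python3 - <<'E'
from mv import *
x0=np.arctan2(R[1,0],R[0,0])
for q in np.linspace(.113,.85,9)[1:]:
    h=handle(q); w,t=row([*h,p[2]],x0+q-.113)
    print(round(q,3),w[2],t)
E
```

```text
0.205 -0.0293 [0.018, -0.0014, -0.0]
0.297 -0.0586 [0.0337, -0.0008, -0.0]
0.389 -0.088 [0.0479, 0.0025, -0.0001]
0.482 -0.1173 [0.0604, 0.0084, -0.0001]
0.574 -0.1466 [0.0711, 0.0169, -0.0001]
0.666 -0.1759 [0.0799, 0.028, -0.0002]
0.758 -0.2053 [0.0869, 0.0415, -0.0002]
0.85 -0.2346 [0.0918, 0.0573, -0.0002]
```

Call:
step_arm --commands '[[[0,0,-0.029],[0.018,-0.001,0],-1],[[0,0,-0.059],[0.034,-0.001,0],-1],[[0,0,-0.088],[0.048,0.0025,0],-1],[[0,0,-0.117],[0.06,0.0085,0],-1],[[0,0,-0.147],[0.071,0.017,0],-1],[[0,0,-0.176],[0.08,0.028,0],-1],[[0,0,-0.205],[0.087,0.0415,0],-1],[[0,0,-0.235],[0.092,0.057,0],-1],[[0,0,-0.235],[0.092,0.057,0],-1]]'

```text
t: 4.88
tcp_pos: [0.5034, 0.2407, 0.378]
eef_rot: [[-0.728, -0.686, -0.002], [-0.686, 0.728, -0.001], [0.002, 0.001, -1.0]]
force: [-9.4, -2.4, 8.4]
gripper_width: 0.126
```

```bash
python3 - <<'E'
from mv import *
from rig import get_image
import cv2
print(s['t'],p,handle(.85),s['force'],s['torque'],s['gripper_width'])
cv2.imwrite('pics/s3.png',get_image('side')[...,::-1])
x0=np.arctan2(R[1,0],R[0,0]);print(x0)
for q in np.linspace(.85,1.41,8)[1:]:
    h=handle(q); w,t=row([*h,p[2]],np.pi-.015*-1+q-.113)
    print(round(q,3),w[2],t)
E
```

```text
4.875 [0.50343037 0.24070636 0.37796757] [0.50507856 0.24033869] [-9.43353415 -2.41035299  8.39752971] [-0.62938495  1.79844074  0.24688144] 0.1258892833404515
-2.3856822313435155
0.93 -0.0242 [-0.0104, 0.0104, -0.0]
1.01 -0.0497 [-0.0212, 0.0237, -0.0]
1.09 -0.0751 [-0.0341, 0.037, -0.0]
1.17 -0.1006 [-0.049, 0.0503, -0.0]
1.25 -0.1261 [-0.0658, 0.0633, -0.0001]
1.33 -0.1515 [-0.0845, 0.0762, -0.0001]
1.41 -0.177 [-0.105, 0.0887, -0.0001]
```

View pics/s3.png

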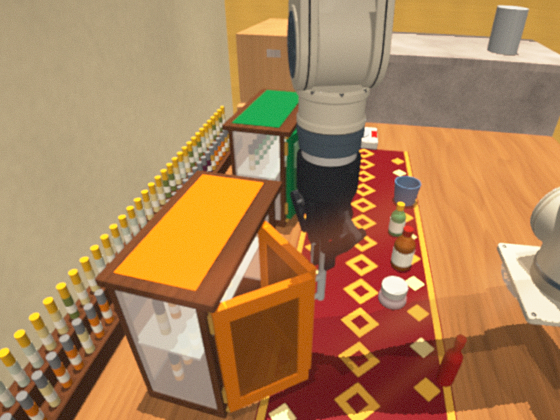

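Call:
step_arm --commands '[[[0,0,-0.024],[-0.0104,0.0104,0],-1],[[0,0,-0.05],[-0.021,0.0237,0],-1],[[0,0,-0.075],[-0.034,0.037,0],-1],[[0,0,-0.1],[-0.049,0.05,0],-1],[[0,0,-0.126],[-0.066,0.063,0],-1],[[0,0,-0.151],[-0.0845,0.076,0],-1],[[0,0,-0.174],[-0.105,0.0887,0],-1],[[0,0,-0.174],[-0.108,0.091,0],-1],[[0,0,-0.174],[-0.108,0.091,0],-1]]'

```text
t: 6.05
tcp_pos: [0.5102, 0.3091, 0.3777]
eef_rot: [[-0.267, -0.964, -0.006], [-0.964, 0.267, -0.006], [0.007, 0.005, -1.0]]
force: [-20.3, -18.1, 13.8]
gripper_width: 0.128
```

```bash
python3 - <<'E'
from mv import *
from rig import get_image
import cv2
print(s['t'],p,handle(1.4),s['force'],s['torque'],s['gripper_width'],s['joint_positions'])
cv2.imwrite('pics/s4.png',get_image('side')[...,::-1])
cv2.imwrite('pics/c4.png',get_image('scene')[...,::-1])
E
```

```text
6.05 [0.5102329  0.30914948 0.37770736] [0.5107716  0.30749552] [-20.25563252 -18.10162882  13.76997154] [-3.19548844  3.70317552  0.19408043] 0.1275095334297768 [ 0.40473643  0.34990915  0.08484744  1.313803   -0.00284909 -0.89562375]
```

View pics/s4.png

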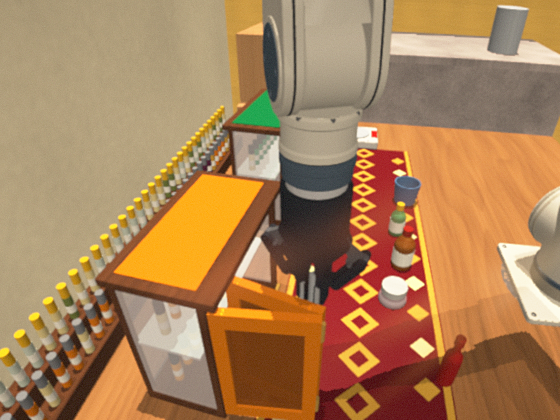

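View pics/c4.png

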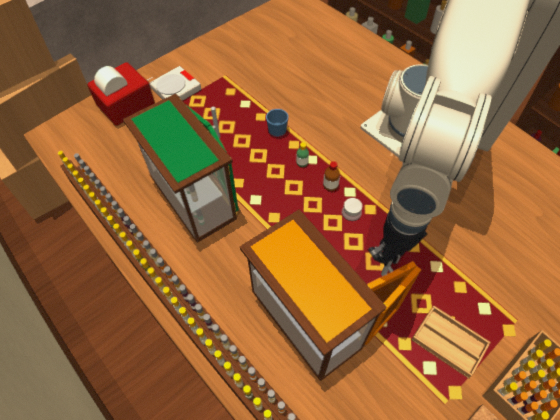

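Call:
step_arm --commands '[[[0,0,0],[0,0,0],-0.7],[[0,0,0],[0,0,0],-0.4],[[0,0,0],[0,0,0],0],[[0,0,0],[0,0,0],0],[[0,0,0],[0,0,0],0]]'

```text
t: 6.78
tcp_pos: [0.5132, 0.3108, 0.3771]
eef_rot: [[-0.267, -0.964, 0.0], [-0.964, 0.267, 0.0], [-0.0, -0.0, -1.0]]
force: [-0.4, 0.0, -0.5]
gripper_width: 0.502
```

```bash
python3 - <<'E'
from mv import *
from rig import get_image
import cv2
print(s['t'],p,handle(1.4),s['force'],s['torque'],s['gripper_width'])
cv2.imwrite('pics/w5.png',get_image('wrist')[...,::-1])
E
```

```text
6.775 [0.51316662 0.31084159 0.37713649] [0.5107716  0.30749552] [-0.39631169  0.04533675 -0.47527261] [-0.00301617 -0.01514773 -0.00102706] 0.5017942616231196
```

View pics/w5.png

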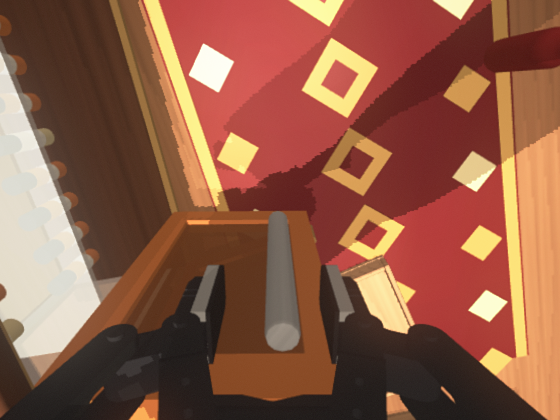

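Call:
step_arm --commands '[[[0,0,0],[0,0,-0.03],0],[[0,0,0],[0,0,-0.08],0],[[0,0,0],[0,0,-0.15],0],[[0,0,0],[0,0,-0.22],0],[[0,0,0],[0,0,-0.22],0],[[0,0,0],[0,0,-0.22],0]]'

```text
t: 7.58
tcp_pos: [0.513, 0.3107, 0.4872]
eef_rot: [[-0.267, -0.964, 0.0], [-0.964, 0.267, 0.0], [-0.0, -0.0, -1.0]]
force: [-0.4, -0.0, -0.1]
gripper_width: 0.498
```

```bash
python3 - <<'E'
from mv import *
from rig import get_image
import cv2
print(s['t'],p,s['force'])
P=camera_params('wrist');im=get_image('wrist')[...,::-1].copy()
def pr(X): return cv2.projectPoints(np.array(X,float).reshape(-1,3),cv2.Rodrigues(np.array(P['R']))[0],np.array(P['t']),np.array(P['K']),np.array(P['D']))[0][:,0]
for q in (1.3,1.35,1.4):print(q,pr([*handle(q),.25]))
cv2.imwrite('pics/w6.png',im)
cv2.imwrite('pics/s6.png',get_image('side')[...,::-1])
E
```

```text
7.575 [0.51296365 0.31074366 0.48718531] [-0.42908399 -0.02137962 -0.06251058]
1.3 [[274.48181359 200.46103006]]
1.35 [[274.8506187  211.68223246]]
1.4 [[274.84376967 223.03610487]]
```

View pics/w6.png

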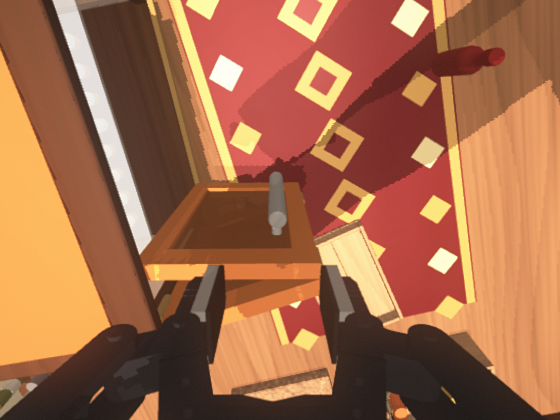

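View pics/s6.png

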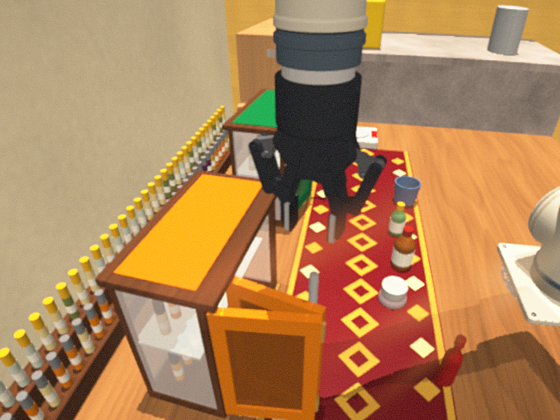

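```bash
python3 - <<'E'
import cv2
a=cv2.imread('pics/w6.png')[150:350,130:350];cv2.imwrite('pics/c6.png',cv2.resize(a,None,fx=3,fy=3,interpolation=cv2.INTER_CUBIC))
E
```

```text
(no output)
```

View pics/c6.png

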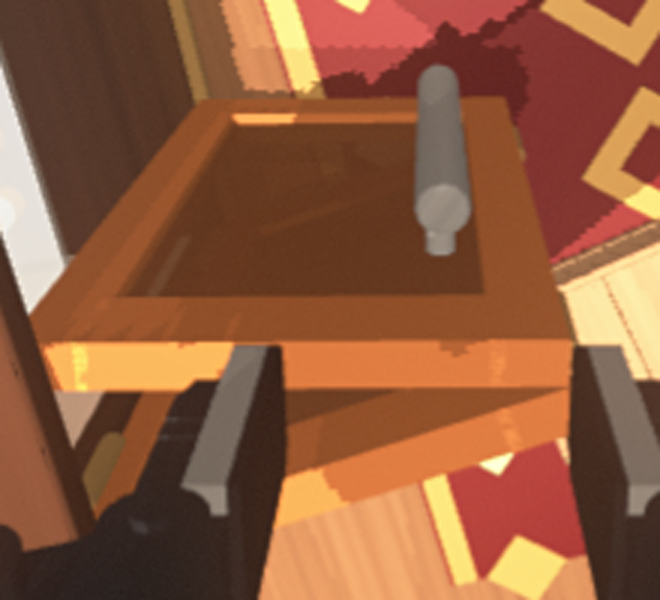

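```bash
python3 - <<'E'
from mv import *
import cv2
P=camera_params('wrist');K,D,Rc,t=[np.array(P[k]) for k in('K','D','R','t')]
C=-Rc.T@t
def un(x,y,z):
    u=cv2.undistortPoints(np.array([[[x/3+130-.33,y/3+150-.33]]],float),K,D)[0,0]
    d=Rc.T@np.array([*u,1]);return (C+d*(z-C[2])/d[2])[:2]
for z in(.24,.25):
    for a,b in [((40,342),(572,341)),((62,391),(570,388)),((292,473),(572,389)),((280,526),(572,438))]:
        A_=un(*a,z);B=un(*b,z);v=A_-B;print(z,np.round(A_,4),np.round(B,4),'ang',np.arctan2(v[1],v[0]).round(3))
print('bar top',un(442,210,.25),handle(1.4))
E
```

```text
0.24 [0.605  0.3153] [0.4894 0.3472] ang -0.27
0.24 [0.6049 0.3283] [0.4925 0.3588] ang -0.265
0.24 [0.5609 0.3634] [0.4921 0.3592] ang 0.06
0.24 [0.5682 0.3767] [0.4951 0.3718] ang 0.067
0.25 [0.5997 0.3113] [0.4894 0.3418] ang -0.27
0.25 [0.5996 0.3237] [0.4924 0.3529] ang -0.265
0.25 [0.5577 0.3572] [0.4921 0.3532] ang 0.06
0.25 [0.5646 0.3699] [0.4949 0.3652] ang 0.067
bar top [0.5085018 0.3052591] [0.5107716  0.30749552]
```

```bash
python3 - <<'E'
from rig import r,job,get_image
import cv2
cv2.imwrite('pics/c7.png',get_image('scene')[...,::-1])
a=cv2.imread('pics/scene0.png')[90:245,120:245];b=cv2.imread('pics/c7.png')[90:245,120:245]
print('green region max diff',cv2.absdiff(a,b).max(),cv2.absdiff(a,b).mean())
print(r.get_state()['t'],job.finish_job())
E
```

```text
green region max diff 23 2.7981247311827957
the job is handed in; nothing more can be done
7.725 None
```

The amber door is folded fully open at the cupboard's left side, and I let go of it. I handed the job in at 7.7 s, with the gripper about 11 cm above where it held the handle and touching nothing.

I pinched the handle from above and followed the fold arc, turning the gripper with the panel. Then I opened the jaws and lifted straight up.

**Fold angle:** After release, the angle between the two panels in the wrist picture gives about 1.40 to 1.41 rad, which is the end stop. The bar's top sits about 3 mm short of the predicted end position, or about 1.39 rad. That is slightly more than the 2 mm calibration accuracy, so the two checks differ a little.

**Force:** It rose to about 27 N horizontally (30 N in total) at the end of the pull, consistent with reaching the stop. It dropped to about zero once I let go.

**Green cupboard:** The region around it looks the same in the scene pictures taken before and after (largest pixel difference 23, mean 2.8, consistent with image noise). The gripper passed above it on the way over and never went down near it.

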